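Open the irrigation filter's push-and-twist cap

TASK

Open the green irrigation filter with the blue cap: press the cap down against its spring until you feel it clear the catch, twist it anticlockwise until it comes free, lift it off and set it down upright in the yellow tray. Feel your way and never load the cap in its filter with more than 25 N, do not drop the cap, leave the grey-capped filter untouched and do not disturb anything else on the bench.

Things in the scene. Friction and masses are not known exactly. Their poses are not given: they have to be found in the camera images.
- cap_grip (a point): Blue cap of the green filter: centre of its upright grip bar, 58 mm long (own x), 14 mm wide (own y, the width to grip), 26 mm high. The bar stands on a blue flange 68 mm across, 6 mm thick, whose top is 13 mm below this point. Own z is the cap's axis, up when upright. Locked: bar in line with the filter's pipe stubs, this point 38 mm above the collar's top.
- cap_foot (a point): Centre of the blue cap's flat underside, 49 mm below the bar's centre; axes as the cap's. A white neck, 48 mm across, runs up from here to the flange. Two lugs at its foot, 12 mm wide, 5 mm high, reach 31.5 mm from the axis along own +x and -x; they alone hold the cap in the collar. The cap is a loose part of about 0.12 kg and stands on this face.
- filter: The green filter to open, fixed to the table. Origin on its axis at the table, own z up; pipe stubs along own x and -x reach 62 mm from the axis, 36 mm up. Base plate 120 by 90 mm. Black collar on top, 82 mm across, its top 100 mm above the origin.
- filter_mouth (a point): Centre of the filter's mouth, level with the collar's top, 52 mm inner width; axes as the filter's. The cap cannot turn until its lugs are pressed down past a catch, then turns anticlockwise seen from above to a stop. From 57 to 68 degrees (the stop) from locked, the lugs stand under openings: let up, the spring lifts the cap 5 mm above its locked height and it pulls straight up.
- filter_spring (a point): Inside the filter, on its axis, where the locked cap's underside rests on the spring, 11 mm below the collar's top. The spring pushes up with 6 N when locked, 0.4 N more per mm down. The depth that clears the catch is unseen and differs: 2 to 12 mm of press. About 1.2 mm beyond it the cap meets a rubber seal, 12 N per mm: the push rises steeply there.
- filter2: A second filter of the same form and size but with a grey cap, already checked and to be left alone; it is rigid and fixed. Origin on its axis at the table, pipe stubs along own x and -x; the top of its bar is 151 mm above the table.
- tray: The shallow yellow tray, fixed, 170 mm by 170 mm, 24 mm high, walls 4 mm thick; inner floor 4 mm above its origin, which is the centre of its underside, on the table.
- tape: Bystander: a cardboard tape roll, 90 mm across, 48 mm high; origin at the centre of its underside.
- carton: Bystander: a cardboard carton, 100 by 150 mm, 75 mm high; origin at the centre of its underside.
- driver: Bystander: a screwdriver with a red handle lying on the table.
- nozzle: Bystander: an orange nozzle standing up, 32 mm across, 75 mm high; origin at the centre of its underside.
- coupling: Bystander: a black coupling standing up, 34 mm across, 40 mm high; origin at the centre of its underside.
- grease: Bystander: a jar, 60 mm across, 70 mm high; origin at the centre of its underside.

How it is judged:
By the outcome, as a careful person would: the job done as asked, in the order asked, and still so for the second after the job is handed in, with the robot touching nothing.
It also fails if it takes over 69 s, if anything falls off the work surface, if the arm or the gripper's body presses on something with over 40 N, if the wrist force passes 120 N, or if a joint passes its speed limit or range.

ROBOT

A 6-joint arm with a two-finger parallel gripper is mounted at the origin on the work surface. World frame = base frame: x ahead of the robot, y to its left, z up, the work surface at z = 0. Lengths are in m, angles in degrees, forces in N, time in s.
With the tool pointing down it reaches from about 0.25 to 0.725 m from the base axis. Payload 9.7 kg.
Tool frame: the origin (TCP) lies between the finger pads; the fingertips stand 22 mm ahead of it and the grasp point (between the pads) lies 3 mm ahead of it; z points along the fingers, y is the line along which they close (so a half turn about z gives the same grasp; the last joint's range is limited). The gripper opens to 85 mm and grips with 20 to 120 N. Pads are 22 mm wide; open, the fingers measure 114 mm over their backs; the gripper's body (76 mm by 85 mm) begins 54 mm behind the grasp point. The pads swing forward as they close: fully open they stand 13 mm farther back than shut.
Start: joints at [-69.099, 4.979, 10.078, 95.1, 0, 90], TCP at [0.196, -0.514, 0.253] pointing down, gripper open.
Joint ranges: [-179.16, 179.16], [-48.56, 103.87], [-65.8, 70.77], [-126.05, 130.52], [-82.76, 87.17], [-180, 180]. Speed limits (degrees/s): [127.2, 127.2, 147.25, 180, 180, 180].

INTERFACE

Orientations are given as [roll, pitch, yaw] about the fixed x, y, z axes, in that order (R = Rz(yaw) Ry(pitch) Rx(roll)).
In Python, from workcell import bot, viewer, finder gives the robot as it stands.
- The arm moves only by the tool move_arm, never from a script. Its arguments are lists of equal length, an entry for each row: "offset": the shift along the tool's x, y, z in cm, a list of three; "twist": the turn, a rotation vector about the tool's x, y, z in rad, a list of three; "grip": the opening, from 0 (shut) to 1 (fully open). In form: {"offset": [[x, y, z], ...], "twist": [[ax, ay, az], ...], "grip": [grip, ...]}. A call has 1 to 5 rows; each row shifts and turns the commanded pose from where the row before left it, along the tool's axes as they then stand; what a row does not reach is not made up. A row lasts 1/10 s, in which the tool goes at most 50 mm and 8.59 degrees, less where a joint would pass 70% of its speed; a pose out of reach is approached as far as the arm can. A call is refused whole if a number of a shift passes 5 or a number of a turn 0.15, either way. A call with a gripper value outside its range is refused whole. The fingers move at their own pace and stop on an object; "force" is the grip in N (left out, the last holds). Time passes only in rows, so rows that do not move let the fingers close. It gives the time, the measured TCP pose, the force, the opening and the grip force at its end, in the units of the state.
- bot.get_obs(): the state, without advancing time (a new reading comes with each control period).
- viewer.camera(name): name is "scene" or "top" or "wrist"; returns a dict with "color" (384x512x3 uint8, red, green, blue), "depth" (384x512 float32, m along the optical axis (not along the pixel's ray), 0 where there is no reading), "vfov" (degrees; the focal length in pixels is half the picture's height over the tangent of half this angle, whatever the lens; pixels are square), "cx", "cy" (the principal point, pixels), "k1" (the pictures are not rectified: a ray, as slopes to the right and down, at radius r is drawn at 1 + k1 r^2 times it, then the intrinsics apply), "position" and "attitude" of the camera in the world; the wrist camera has in their place "tool_from_camera" (4x4, takes a point from camera to tool coordinates, whose origin is the TCP and whose axes are the flange's). Camera axes: x right, y down, z forward; pixel columns grow to the right and rows downward; lengths in m; the calibration is good to about 2 mm. A picture is of the moment at which its call begins: read the wrist's pose just before it.
- bot.job_done(): hands the job in; it is judged then, once.
Trained networks look in a picture, given as the dict that the camera call returned (one of the last four; its "shot" number tells which), for a name from the list of things; names that differ only in an ending like _2 or _b are one class to them, and where a whole thing is asked for, a point or a joint stands for the part that bears it (a point fixed in the world has none). Each returns a list of dicts, best first, with "p" (0 to 1); they miss things now and then, are a little off and sometimes report something else, mostly with a low value. They report only what shows in the picture. A call takes as long as a camera call.
- finder.boxes_of(picture, thing): "position" ([column, row] in pixels, amid what is visible of it).
- finder.pinpoint(picture, thing): "position" ([column, row] in pixels: a listed point, or the origin of a listed thing).
The state is a dict: "time": time; "q": joint angles; "qd": joint speeds; "joint_efforts": joint torques, N m; "ee_pos": TCP position; "tcp_rot": TCP orientation; "wrist_force": force on the tool from outside, world axes, zero at the start; "torque": the same for the moment, N m; "opening": finger opening in m; "grasp_force": force on a finger pad.
Only numpy, scipy, OpenCV 4.12 (cv2) and the standard library are available. Lean on these libraries where they do the work, as an engineer would, in place of code of your own. Each camera call takes 0.05 s, during which the arm holds its last target. There are 200 camera calls.

## Working session

There is one attempt and no reset: what is moved stays moved. The work goes in short steps, Python scripts to look and compute and a tool call to move; the robot and the scene stay as the last step left them, time stands still between calls to the robot, and variables do not carry over. Pictures are saved under pics/ and viewed, at most 10 in all, crops included, and the job is handed in when it is done.

Besides the shell and the picture viewer there is one more tool, called after "Request:" as a command line: name --argument value ..., lists and objects as JSON in quotes. move_arm: Moves the arm, as the interface text tells. Its arguments: {"type":"object","properties":{"offset":{"type":"array","items":{"type":"array","items":{"type":"number"}}},"twist":{"type":"array","items":{"type":"array","items":{"type":"number"}}},"grip":{"type":"array","items":{"type":"number"}},"force":{"type":"number"}},"required":["offset","twist","grip"]}

```bash
mkdir -p pics; ls; cat > h.py <<'E'
import numpy as np, cv2
from scipy.spatial.transform import Rotation as R
from workcell import bot, viewer, finder
def cam(name):
    o=bot.get_obs(); p=viewer.camera(name)
    p['f']=p['color'].shape[0]/2/np.tan(np.radians(p['vfov'])/2)
    if name=='wrist':
        T=np.eye(4);T[:3,:3]=rot(o['tcp_rot']);T[:3,3]=o['ee_pos']
        p['T']=T@np.array(p['tool_from_camera'])
    else:
        T=np.eye(4);T[:3,:3]=rot(p['attitude']);T[:3,3]=p['position'];p['T']=T
    return p
def rot(a):
    a=np.array(a,float)
    return a if a.shape==(3,3) else R.from_euler('xyz',a,degrees=True).as_matrix()
def ray(p,uv):
    K=np.array([[p['f'],0,p['cx']],[0,p['f'],p['cy']],[0,0,1]])
    s=cv2.undistortPoints(np.array([[uv]],float),K,np.array([p['k1'],0,0,0.])).ravel()
    return p['T'][:3,:3]@np.array([s[0],s[1],1.])
def atz(p,uv,z):
    d=ray(p,uv);c=p['T'][:3,3];return c+d*(z-c[2])/d[2]
def bydepth(p,uv):
    return p['T'][:3,3]+ray(p,uv)*p['depth'][int(round(uv[1])),int(round(uv[0]))]
def save(p,n): cv2.imwrite('pics/'+n,p['color'][:,:,::-1])
E
python3 - <<'E'
from h import *
print(bot.get_obs())
for n in ['top','scene']:
    p=cam(n); save(p,n+'1.png'); print(n,{k:p[k] for k in p if k not in('color','depth','T')})
    for t,z in [('cap_grip',.138),('filter',0),('filter_mouth',.1),('filter2',0),('tray',0),('tape',0),('carton',0),('driver',0),('nozzle',0),('coupling',0),('grease',0)]:
        for r in finder.pinpoint(p,t)[:2]:
            print(t,round(r['p'],2),np.round(r['position'],1),np.round(atz(p,r['position'],z),3))
E
```

```text
pics
{'time': 0.0, 'q': array([-6.90985861e+01,  5.01030936e+00,  1.00347684e+01,  9.50984099e+01,
        1.47379592e-03,  9.00011529e+01]), 'qd': array([-0.0781134 ,  0.02073656,  0.11802281, -0.00643308,  0.09326748,
       -0.06443907]), 'joint_efforts': array([-8.20456426e-04, -5.20386279e+01,  4.64807868e+01,  1.61618058e-02,
       -8.87599822e-05,  2.29005610e-05]), 'ee_pos': array([ 0.19615659, -0.51362632,  0.25259344]), 'tcp_rot': array([-1.79926049e+02, -1.47230672e-03,  2.09002592e+01]), 'wrist_force': array([ 0.09782549, -0.05301197, -0.96064193]), 'torque': array([-0.0084558 ,  0.02354652,  0.01525485]), 'grasp_force': 0.0, 'opening': 0.0852073301994116}
top {'vfov': 46.21417880919807, 'cx': 256.6627432541522, 'cy': 195.44440278161463, 'k1': 0.03449260736922805, 'position': array([0.40343164, 0.0063746 , 1.36437145]), 'attitude': array([-172.46383373,   -0.54104574,  -91.62857962]), 'shot': 1, 'f': np.float64(449.98340842327326)}
cap_grip 0.79 [159.4 215. ] [0.519 0.257 0.138]
filter 0.87 [167.  219.4] [0.518 0.262 0.   ]
filter 0.72 [234.8 187.2] [0.611 0.055 0.   ]
f
[... 964 characters left out ...]
0.8 [280.9 219.6] [0.599 0.052 0.   ]
filter 0.73 [325.7 180.5] [0.521 0.258 0.   ]
filter_mouth 0.71 [330.9 152.6] [0.521 0.261 0.1  ]
filter2 0.8 [280.9 219.6] [0.599 0.052 0.   ]
filter2 0.73 [325.7 180.5] [0.521 0.258 0.   ]
tray 0.58 [157.5 232.2] [ 0.484 -0.251  0.   ]
tape 0.81 [343.1 157.7] [0.451 0.38  0.   ]
carton 0.69 [328.4 152.5] [0.403 0.357 0.   ]
carton 0.68 [261.9 289.3] [ 0.765 -0.099  0.   ]
driver 0.75 [342.8 156.3] [0.444 0.385 0.   ]
driver 0.56 [262.8 164.1] [0.354 0.134 0.   ]
nozzle 0.73 [189.6 290.8] [ 0.692 -0.24   0.   ]
coupling 0.65 [332.1 152.5] [0.409 0.368 0.   ]
coupling 0.46 [238.9 177.6] [0.38  0.035 0.   ]
grease 0.93 [128.2 326. ] [ 0.711 -0.378  0.   ]
```

```bash
python3 -c "
import cv2,numpy as np
a=cv2.imread('pics/top1.png');b=cv2.imread('pics/scene1.png')
cv2.imwrite('pics/both.png',cv2.resize(np.vstack([a[70:300,90:430],b[90:320,90:430]]),None,fx=1.28,fy=1.28))"
```

```text
(no output)
```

View pics/both.png

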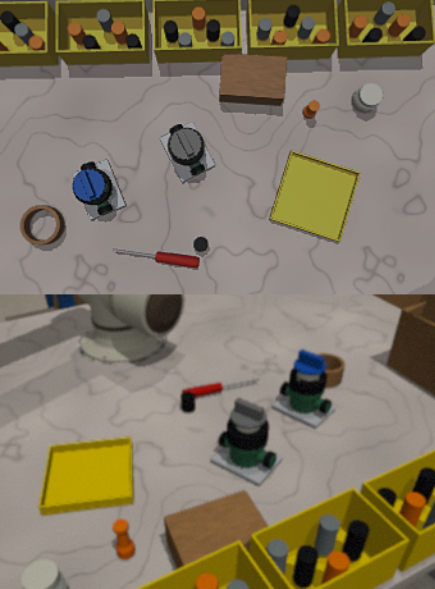

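The blue cap's bar runs close to the +x axis at about 18° yaw, which nearly matches the tool's yaw. I'll start moving towards it.

Request:
move_arm --offset '[[2.9,-3.0,-0.5],[2.9,-3.0,-0.5],[2.9,-3.0,-0.5],[2.9,-3.0,-0.5],[2.9,-3.0,-0.5]]' --twist '[[0,0,0],[0,0,0],[0,0,0],[0,0,0],[0,0,0]]' --grip '[1,1,1,1,1]'

```text
time: 1.7
ee_pos: [0.2784, -0.3204, 0.2786]
tcp_rot: [180.0, -0.0, 20.9]
wrist_force: [1.1, -0.3, 1.1]
opening: 0.0852
grasp_force: 0.0
```

```bash
python3 - <<'E'
from h import *
o=bot.get_obs();print(o['q'],o['ee_pos'],o['tcp_rot'])
E
```

```text
[-4.90185462e+01 -1.14103885e+01 -2.72053129e+00  9.86610819e+01
  3.92516008e-03  1.10108397e+02] [ 0.27839668 -0.32044072  0.27856583] [ 1.79974328e+02 -1.35787890e-02  2.08730603e+01]
```

Request:
move_arm --offset '[[0,0,0],[0,0,0],[0,0,0],[0,0,0],[0,0,0]]' --twist '[[0,0,-0.15],[0,0,-0.15],[0,0,-0.15],[0,0,-0.15],[0,0,-0.15]]' --grip '[1,1,1,1,1]'

```text
time: 2.2
ee_pos: [0.2782, -0.3219, 0.2784]
tcp_rot: [180.0, 0.0, 64.2]
wrist_force: [0.6, 0.5, -1.4]
opening: 0.0854
grasp_force: 0.0
```

Request:
move_arm --offset '[[0,0,0],[0,0,0],[0,0,0],[0,0,0],[0,0,0]]' --twist '[[0,0,-0.15],[0,0,-0.15],[0,0,-0.15],[0,0,-0.15],[0,0,-0.15]]' --grip '[1,1,1,1,1]'

```text
time: 2.7
ee_pos: [0.2781, -0.3219, 0.2784]
tcp_rot: [180.0, 0.0, 107.2]
wrist_force: [-1.0, 0.0, 0.5]
opening: 0.0856
grasp_force: 0.0
```

Request:
move_arm --offset '[[0,0,0],[0,0,0],[0,0,0],[0,0,0],[0,0,0]]' --twist '[[0,0,-0.15],[0,0,-0.15],[0,0,-0.15],[0,0,-0.15],[0,0,-0.15]]' --grip '[1,1,1,1,1]'

```text
time: 3.2
ee_pos: [0.2781, -0.3219, 0.2784]
tcp_rot: [-180.0, 0.0, 150.2]
wrist_force: [-0.3, 0.4, -0.3]
opening: 0.0853
grasp_force: 0.0
```

Request:
move_arm --offset '[[0,0,0],[0,0,0],[0,0,0],[0,0,0],[0,0,0]]' --twist '[[0,0,-0.15],[0,0,-0.15],[0,0,-0.15],[0,0,-0.15],[0,0,-0.15]]' --grip '[1,1,1,1,1]'

```text
time: 3.7
ee_pos: [0.2781, -0.322, 0.2784]
tcp_rot: [-180.0, 0.0, -166.9]
wrist_force: [0.0, 0.5, 0.1]
opening: 0.0855
grasp_force: 0.0
```

Request:
move_arm --offset '[[0,0,0],[0,0,0]]' --twist '[[0,0,-0.15],[0,0,0]]' --grip '[1,1]'

```text
time: 3.9
ee_pos: [0.2781, -0.3219, 0.2784]
tcp_rot: [-180.0, 0.0, -158.5]
wrist_force: [0.0, 0.2, -0.1]
opening: 0.0856
grasp_force: 0.0
```

Request:
move_arm --offset '[[-2.9,3.0,-0.5],[-2.9,3.0,-0.5],[-2.9,3.0,-0.5],[-2.9,3.0,-0.5],[-2.9,3.0,-0.5]]' --twist '[[0,0,0],[0,0,0],[0,0,0],[0,0,0],[0,0,0]]' --grip '[1,1,1,1,1]'

```text
time: 4.4
ee_pos: [0.3587, -0.1279, 0.3037]
tcp_rot: [-180.0, 0.0, -158.9]
wrist_force: [1.0, -0.8, 0.2]
opening: 0.0855
grasp_force: 0.0
```

Request:
move_arm --offset '[[-2.9,3.0,-0.5],[-2.9,3.0,-0.5],[-2.9,3.0,-0.5],[-2.9,3.0,-0.5],[-2.9,3.0,-0.5]]' --twist '[[0,0,0],[0,0,0],[0,0,0],[0,0,0],[0,0,0]]' --grip '[1,1,1,1,1]'

```text
time: 4.9
ee_pos: [0.4391, 0.065, 0.3287]
tcp_rot: [-180.0, 0.0, -158.9]
wrist_force: [1.1, -1.4, -0.0]
opening: 0.0855
grasp_force: 0.0
```

Request:
move_arm --offset '[[-2.9,3.0,-0.5],[-2.9,3.0,-0.5],[-2.9,3.0,-0.5],[-2.9,3.0,-0.5],[0,0,0]]' --twist '[[0,0,0],[0,0,0],[0,0,0],[0,0,0],[0,0,0]]' --grip '[1,1,1,1,1]'

```text
time: 5.4
ee_pos: [0.5044, 0.221, 0.3464]
tcp_rot: [180.0, -0.1, -158.7]
wrist_force: [0.4, -0.2, -0.2]
opening: 0.0858
grasp_force: 0.0
```

```bash
python3 - <<'E'
from h import *
p=cam('wrist'); save(p,'w1.png'); print(bot.get_obs()['q'],p['T'])
for t,z in [('cap_grip',.138),('filter',0),('filter_mouth',.1),('filter2',0)]:
    for r in finder.pinpoint(p,t)[:2]:
        print(t,round(r['p'],2),np.round(r['position'],1),np.round(atz(p,r['position'],z),4))
# blue points by depth
hsv=cv2.cvtColor(p['color'],cv2.COLOR_RGB2HSV)
m=(hsv[...,0]>100)&(hsv[...,0]<130)&(hsv[...,1]>120)&(p['depth']>0)
v,u=np.nonzero(m)
K=np.array([[p['f'],0,p['cx']],[0,p['f'],p['cy']],[0,0,1]])
s=cv2.undistortPoints(np.stack([u,v],1)[:,None].astype(float),K,np.array([p['k1'],0,0,0.]))[:,0]
d=p['depth'][v,u]
P=(p['T'][:3,:3]@np.vstack([s[:,0]*d,s[:,1]*d,d])).T+p['T'][:3,3]
print(len(P),np.percentile(P[:,2],[5,25,50,75,95]))
top=P[np.abs(P[:,2]-.151)<.006]
if len(top)>50:
    rc=cv2.minAreaRect((top[:,:2]*1000).astype(np.float32));print(len(top),rc,top.mean(0))
    c=top[:,:2]-top[:,:2].mean(0);w,V=np.linalg.eigh(c.T@c);print('ang',np.degrees(np.arctan2(V[1,1],V[0,1])))
E
```

```text
[2.35154116e+01 8.45076493e+00 2.45621777e+01 1.06234940e+02
 1.84631596e-03 2.22778038e+00] [[-3.61544020e-01  8.86875461e-01  2.87641858e-01  4.29766335e-01]
 [ 9.32354954e-01  3.44041148e-01  1.11130233e-01  1.91874565e-01]
 [-4.01958057e-04  3.08362783e-01 -9.51268749e-01  4.66774245e-01]
 [ 0.00000000e+00  0.00000000e+00  0.00000000e+00  1.00000000e+00]]
cap_grip 0.59 [287.7 198.8] [0.5234 0.2627 0.138 ]
filter 0.58 [113.6 163.4] [0.6021 0.0476 0.    ]
filter 0.56 [278.5 163.7] [0.5199 0.2605 0.    ]
filter2 0.58 [113.6 163.4] [0.6021 0.0476 0.    ]
filter2 0.56 [278.5 163.7] [0.5199 0.2605 0.    ]
3300 [0.12321704 0.12417857 0.12486985 0.14425327 0.15098745]
817 ((518.13720703125, 260.5159606933594), (56.33662414550781, 14.101325988769531), 21.113096237182617) [0.5171265  0.25985027 0.15020876]
ang -158.71085562815546
```

View pics/w1.png

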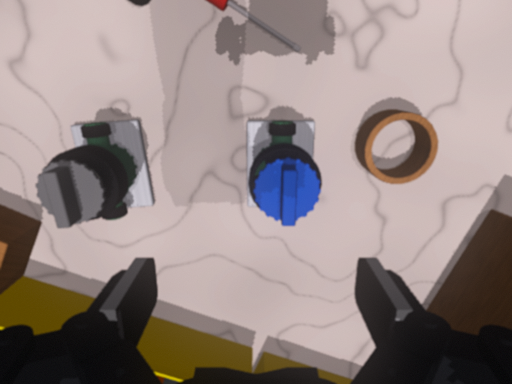

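Blue bar at (289,195): upright in the picture, so the tool yaw already lines up; the grey filter is at (90,175). I'll move above the bar and re-measure from closer.

Request:
move_arm --offset '[[-0.7,0.8,3.0],[-0.7,0.8,3.0],[-0.7,0.8,3.0],[-0.6,0.8,3.0],[0,0,0.6]]' --twist '[[0,0,0],[0,0,0],[0,0,0],[0,0,0],[0,0,0]]' --grip '[1,1,1,0.7,0.7]'

```text
time: 6.15
ee_pos: [0.5155, 0.2559, 0.2192]
tcp_rot: [-180.0, -0.2, -158.7]
wrist_force: [-0.0, -0.1, -0.3]
opening: 0.0603
grasp_force: 0.0
```

Request:
move_arm --offset '[[0,0,0],[0,0,0]]' --twist '[[0,0,0],[0,0,0]]' --grip '[0.7,0.7]'

```text
time: 6.35
ee_pos: [0.5168, 0.2562, 0.2244]
tcp_rot: [180.0, 0.1, -158.7]
wrist_force: [-0.4, 0.8, 0.1]
opening: 0.0597
grasp_force: 0.0
```

```bash
cat >> h.py <<'E'
def blue(p):
    hsv=cv2.cvtColor(p['color'],cv2.COLOR_RGB2HSV)
    m=(hsv[...,0]>100)&(hsv[...,0]<130)&(hsv[...,1]>120)&(p['depth']>0)
    v,u=np.nonzero(m)
    K=np.array([[p['f'],0,p['cx']],[0,p['f'],p['cy']],[0,0,1]])
    s=cv2.undistortPoints(np.stack([u,v],1)[:,None].astype(float),K,np.array([p['k1'],0,0,0.]))[:,0]
    d=p['depth'][v,u]
    return (p['T'][:3,:3]@np.vstack([s[:,0]*d,s[:,1]*d,d])).T+p['T'][:3,3]
E
python3 - <<'E'
from h import *
o=bot.get_obs();print(o['ee_pos'],o['tcp_rot'],o['wrist_force'])
p=cam('wrist'); save(p,'w2.png')
P=blue(p); print(len(P))
zt=np.percentile(P[:,2],99)
top=P[(P[:,2]>zt-.004)]
rc=cv2.minAreaRect((top[:,:2]*1000).astype(np.float32));print(zt,len(top),rc,top.mean(0))
c=rc[0]; Rt=rot(o['tcp_rot']); print('tool-frame err cm',Rt.T@(np.array([c[0]/1000,c[1]/1000,.15])-o['ee_pos'])*100)
E
```

```text
[0.51681915 0.25617438 0.22440362] [ 1.79993068e+02  1.34590074e-01 -1.58681095e+02] [-0.44475503  0.76535162  0.12073514]
7653
0.15152061343314754 1913 ((518.3684692382812, 261.20733642578125), (57.5505485534668, 13.475878715515137), 21.026838302612305) [0.5167886  0.26040759 0.15040887]
tool-frame err cm [-0.30982911  0.41162896  7.44116014]
```

View pics/w2.png

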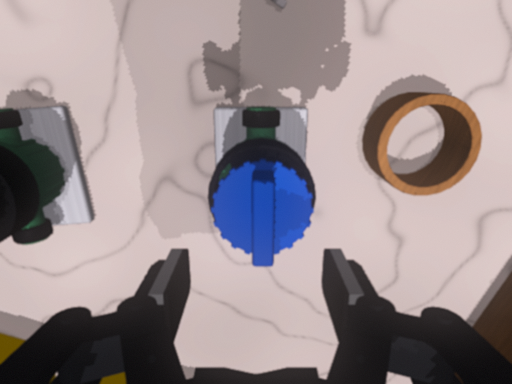

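Request:
move_arm --offset '[[-0.1,0.1,1.5],[-0.1,0.1,1.5],[-0.1,0.1,1.5],[0,0.1,1.5],[0,0,1.0]]' --twist '[[0,0,0],[0,0,0],[0,0,0],[0,0,0],[0,0,0]]' --grip '[0.5,0.5,0.5,0.5,0.5]' --force 20

```text
time: 6.9
ee_pos: [0.5173, 0.2615, 0.1499]
tcp_rot: [-180.0, -0.1, -158.6]
wrist_force: [0.3, -0.5, 0.8]
opening: 0.0426
grasp_force: 0.0
```

Request:
move_arm --offset '[[0,0,0.2],[0,0,0.1],[0,0,0],[0,0,0],[0,0,0]]' --twist '[[0,0,0],[0,0,0],[0,0,0],[0,0,0],[0,0,0]]' --grip '[0.35,0.35,0.35,0.35,0.35]'

```text
time: 7.4
ee_pos: [0.5181, 0.2618, 0.1499]
tcp_rot: [180.0, 0.1, -158.6]
wrist_force: [0.7, 0.3, -0.6]
opening: 0.0298
grasp_force: 0.0
```

```bash
python3 - <<'E'
from h import *
o=bot.get_obs();print(o['ee_pos'],o['tcp_rot'],o['wrist_force'],o['opening'])
p=cam('wrist'); save(p,'w3.png')
P=blue(p); print(len(P))
Q=(P-o['ee_pos'])@rot(o['tcp_rot'])*100
zt=np.percentile(P[:,2],99);print(zt)
T=Q[P[:,2]>zt-.004];print(np.percentile(T,[2,50,98],axis=0))
E
```

```text
[0.51813917 0.2617544  0.14989061] [ 1.79992093e+02  5.55529337e-02 -1.58616281e+02] [ 0.71783369  0.31804694 -0.56215969] 0.029808113695418158
12417
0.15163581139109242
[[-2.65969882 -0.73243463 -0.18108178]
 [ 0.35594438 -0.05908454 -0.06296834]
 [ 2.7937356   0.59459739  0.11850774]]
```

View pics/w3.png

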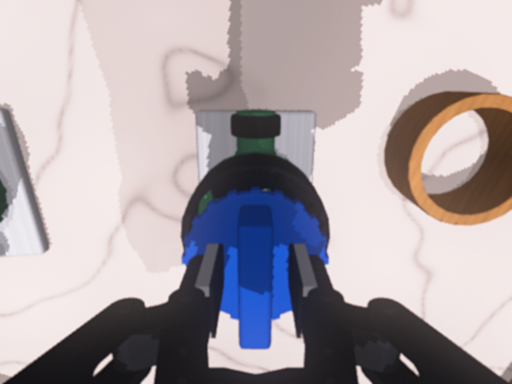

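The bar at (256,275) is midway between the fingers, with an offset under 1 mm. I'll close gently.

Request:
move_arm --offset '[[0,-0.05,0],[0,0,0],[0,0,0],[0,0,0],[0,0,0]]' --twist '[[0,0,0],[0,0,0],[0,0,0],[0,0,0],[0,0,0]]' --grip '[0.2,0.1,0,0,0]' --force 20

```text
time: 7.95
ee_pos: [0.5182, 0.2612, 0.1496]
tcp_rot: [-180.0, 0.0, -158.6]
wrist_force: [0.1, -0.4, 2.9]
opening: 0.0134
grasp_force: 23.2
```

Request:
move_arm --offset '[[0,0,0],[0,0,0],[0,0,0],[0,0,0],[0,0,0]]' --twist '[[0,0,0],[0,0,0],[0,0,0],[0,0,0],[0,0,0]]' --grip '[0,0,0,0,0]'

```text
time: 8.45
ee_pos: [0.5181, 0.2612, 0.1494]
tcp_rot: [180.0, 0.0, -158.6]
wrist_force: [-1.4, 1.3, 5.2]
opening: 0.0138
grasp_force: 23.4
```

Request:
move_arm --offset '[[0,0,0],[0,0,0],[0,0,0],[0,0,0.05],[0,0,0]]' --twist '[[0,0,0],[0,0,0],[0,0,0],[0,0,0],[0,0,0]]' --grip '[0,0,0,0,0]' --force 60

```text
time: 8.95
ee_pos: [0.5181, 0.2612, 0.1488]
tcp_rot: [180.0, 0.0, -158.6]
wrist_force: [0.7, 0.3, 4.4]
opening: 0.0131
grasp_force: 63.7
```

Request:
move_arm --offset '[[0,0,0.05],[0,0,0],[0,0,0]]' --twist '[[0,0,0],[0,0,0],[0,0,0]]' --grip '[0,0,0]'

```text
time: 9.25
ee_pos: [0.5181, 0.2612, 0.1483]
tcp_rot: [180.0, 0.0, -158.6]
wrist_force: [-0.1, 0.4, 5.2]
opening: 0.0128
grasp_force: 63.8
```

Request:
move_arm --offset '[[0,0,0.05],[0,0,0],[0,0,0]]' --twist '[[0,0,0],[0,0,0],[0,0,0]]' --grip '[0,0,0]'

```text
time: 9.55
ee_pos: [0.5181, 0.2612, 0.1479]
tcp_rot: [180.0, 0.0, -158.6]
wrist_force: [0.3, -0.2, 5.0]
opening: 0.0126
grasp_force: 63.8
```

Request:
move_arm --offset '[[0,0,0.05],[0,0,0],[0,0,0]]' --twist '[[0,0,0],[0,0,0],[0,0,0]]' --grip '[0,0,0]'

```text
time: 9.85
ee_pos: [0.5181, 0.2612, 0.1474]
tcp_rot: [180.0, 0.0, -158.6]
wrist_force: [-0.0, 0.7, 6.2]
opening: 0.0128
grasp_force: 63.8
```

Request:
move_arm --offset '[[0,0,0.05],[0,0,0],[0,0,0]]' --twist '[[0,0,0],[0,0,0],[0,0,0]]' --grip '[0,0,0]'

```text
time: 10.15
ee_pos: [0.5182, 0.2612, 0.1469]
tcp_rot: [180.0, 0.0, -158.6]
wrist_force: [-0.2, 0.9, 6.3]
opening: 0.0129
grasp_force: 63.8
```

Request:
move_arm --offset '[[0,0,0.05],[0,0,0],[0,0,0]]' --twist '[[0,0,0],[0,0,0],[0,0,0]]' --grip '[0,0,0]'

```text
time: 10.45
ee_pos: [0.5181, 0.2612, 0.1465]
tcp_rot: [180.0, 0.0, -158.6]
wrist_force: [0.4, -0.2, 5.9]
opening: 0.0128
grasp_force: 63.8
```

Request:
move_arm --offset '[[0,0,0.04],[0,0,0],[0,0,0]]' --twist '[[0,0,0],[0,0,0],[0,0,0]]' --grip '[0,0,0]'

```text
time: 10.75
ee_pos: [0.5181, 0.2612, 0.1461]
tcp_rot: [180.0, 0.0, -158.6]
wrist_force: [0.2, 0.5, 5.1]
opening: 0.013
grasp_force: 63.9
```

Request:
move_arm --offset '[[0,0,0.04],[0,0,0],[0,0,0]]' --twist '[[0,0,0],[0,0,0],[0,0,0]]' --grip '[0,0,0]'

```text
time: 11.05
ee_pos: [0.5181, 0.2612, 0.1457]
tcp_rot: [180.0, 0.0, -158.6]
wrist_force: [-0.5, 1.1, 6.7]
opening: 0.0127
grasp_force: 63.9
```

Request:
move_arm --offset '[[0,0,0.04],[0,0,0],[0,0,0]]' --twist '[[0,0,0],[0,0,0],[0,0,0]]' --grip '[0,0,0]'

```text
time: 11.35
ee_pos: [0.5181, 0.2612, 0.1453]
tcp_rot: [180.0, 0.0, -158.6]
wrist_force: [0.0, -0.1, 5.9]
opening: 0.0131
grasp_force: 63.9
```

Request:
move_arm --offset '[[0,0,0.04],[0,0,0],[0,0,0]]' --twist '[[0,0,0],[0,0,0],[0,0,0]]' --grip '[0,0,0]'

```text
time: 11.65
ee_pos: [0.5182, 0.2612, 0.145]
tcp_rot: [180.0, 0.0, -158.6]
wrist_force: [-0.3, 0.6, 7.5]
opening: 0.0124
grasp_force: 63.9
```

Request:
move_arm --offset '[[0,0,0.04],[0,0,0],[0,0,0]]' --twist '[[0,0,0],[0,0,0],[0,0,0]]' --grip '[0,0,0]'

```text
time: 11.95
ee_pos: [0.5182, 0.2612, 0.1446]
tcp_rot: [180.0, 0.0, -158.6]
wrist_force: [-0.0, -0.5, 6.3]
opening: 0.0127
grasp_force: 63.9
```

Request:
move_arm --offset '[[0,0,0.04],[0,0,0],[0,0,0]]' --twist '[[0,0,0],[0,0,0],[0,0,0]]' --grip '[0,0,0]'

```text
time: 12.25
ee_pos: [0.5181, 0.2612, 0.1442]
tcp_rot: [180.0, 0.0, -158.6]
wrist_force: [-0.7, 0.2, 7.1]
opening: 0.013
grasp_force: 63.9
```

Request:
move_arm --offset '[[0,0,0.04],[0,0,0],[0,0,0]]' --twist '[[0,0,0],[0,0,0],[0,0,0]]' --grip '[0,0,0]'

```text
time: 12.55
ee_pos: [0.5182, 0.2612, 0.1438]
tcp_rot: [180.0, 0.0, -158.6]
wrist_force: [-0.6, -0.4, 6.9]
opening: 0.013
grasp_force: 64.0
```

Request:
move_arm --offset '[[0,0,0.04],[0,0,0],[0,0,0]]' --twist '[[0,0,0],[0,0,0],[0,0,0]]' --grip '[0,0,0]'

```text
time: 12.85
ee_pos: [0.5182, 0.2612, 0.1435]
tcp_rot: [180.0, 0.0, -158.6]
wrist_force: [-0.7, -0.3, 7.3]
opening: 0.0131
grasp_force: 64.0
```

Request:
move_arm --offset '[[0,0,0.04],[0,0,0],[0,0,0]]' --twist '[[0,0,0],[0,0,0],[0,0,0]]' --grip '[0,0,0]'

```text
time: 13.15
ee_pos: [0.5182, 0.2612, 0.1431]
tcp_rot: [180.0, 0.0, -158.6]
wrist_force: [0.3, 1.0, 7.4]
opening: 0.0128
grasp_force: 64.0
```

Request:
move_arm --offset '[[0,0,0.04],[0,0,0],[0,0,0]]' --twist '[[0,0,0],[0,0,0],[0,0,0]]' --grip '[0,0,0]'

```text
time: 13.45
ee_pos: [0.5181, 0.2612, 0.1427]
tcp_rot: [180.0, 0.0, -158.6]
wrist_force: [0.2, -0.5, 7.5]
opening: 0.0129
grasp_force: 64.0
```

Request:
move_arm --offset '[[0,0,0.04],[0,0,0],[0,0,0]]' --twist '[[0,0,0],[0,0,0],[0,0,0]]' --grip '[0,0,0]'

```text
time: 13.75
ee_pos: [0.5182, 0.2612, 0.1423]
tcp_rot: [180.0, 0.0, -158.6]
wrist_force: [-0.7, 0.6, 7.8]
opening: 0.0132
grasp_force: 64.0
```

Request:
move_arm --offset '[[0,0,0.04],[0,0,0],[0,0,0]]' --twist '[[0,0,0],[0,0,0],[0,0,0]]' --grip '[0,0,0]'

```text
time: 14.05
ee_pos: [0.5182, 0.2612, 0.1419]
tcp_rot: [180.0, 0.0, -158.6]
wrist_force: [0.4, -0.3, 7.2]
opening: 0.0128
grasp_force: 64.1
```

Request:
move_arm --offset '[[0,0,0.04],[0,0,0],[0,0,0]]' --twist '[[0,0,0],[0,0,0],[0,0,0]]' --grip '[0,0,0]'

```text
time: 14.35
ee_pos: [0.5182, 0.2612, 0.1417]
tcp_rot: [180.0, 0.0, -158.6]
wrist_force: [-0.8, 0.8, 7.7]
opening: 0.0129
grasp_force: 64.4
```

Request:
move_arm --offset '[[0,0,0.04],[0,0,0],[0,0,0]]' --twist '[[0,0,0],[0,0,0],[0,0,0]]' --grip '[0,0,0]'

```text
time: 14.65
ee_pos: [0.5182, 0.2612, 0.1415]
tcp_rot: [180.0, 0.1, -158.6]
wrist_force: [-1.1, -0.9, 10.4]
opening: 0.0126
grasp_force: 64.7
```

Request:
move_arm --offset '[[0,0,0.04],[0,0,0],[0,0,0]]' --twist '[[0,0,0],[0,0,0],[0,0,0]]' --grip '[0,0,0]'

```text
time: 14.95
ee_pos: [0.5182, 0.2612, 0.1414]
tcp_rot: [180.0, 0.1, -158.6]
wrist_force: [-1.5, -0.1, 11.0]
opening: 0.0126
grasp_force: 65.0
```

The push rose steeply at 0.1417 m, so this is the seal and the catch is already cleared. I'll ease back slightly and start the anticlockwise twist.

Request:
move_arm --offset '[[0,0,-0.06],[0,0,0],[0,0,0]]' --twist '[[0,0,0],[0,0,0],[0,0,0]]' --grip '[0,0,0]'

```text
time: 15.25
ee_pos: [0.5182, 0.2613, 0.1416]
tcp_rot: [180.0, 0.1, -158.6]
wrist_force: [-0.6, -0.0, 8.9]
opening: 0.013
grasp_force: 64.5
```

Request:
move_arm --offset '[[0,0,0],[0,0,0],[0,0,0],[0,0,0],[0,0,0]]' --twist '[[0,0,-0.03],[0,0,-0.03],[0,0,-0.03],[0,0,0],[0,0,0]]' --grip '[0,0,0,0,0]'

```text
time: 15.75
ee_pos: [0.5183, 0.2612, 0.1416]
tcp_rot: [-180.0, 0.1, -153.5]
wrist_force: [-0.6, -0.4, 9.9]
opening: 0.0125
grasp_force: 64.5
```

```bash
python3 - <<'E'
from h import *
o=bot.get_obs();print(o['q'],o['wrist_force'],o['torque'])
p=cam('wrist')
P=blue(p);T=P[np.abs(P[:,2]-P[:,2].max())<.007]
print(cv2.minAreaRect((T[:,:2]*1000).astype(np.float32)))
E
```

```text
[ 2.67490255e+01  8.29388701e+00  1.36181351e+00  8.30053042e+01
 -1.09950289e-02  2.09478576e-01] [-0.6020748  -0.38231759  9.92846085] [-0.07341604  0.09132757 -0.02496607]
((507.19036865234375, 255.41482543945312), (32.2103271484375, 22.526254653930664), 81.74159240722656)
```

Request:
move_arm --offset '[[0,0,0],[0,0,0],[0,0,0],[0,0,0],[0,0,0]]' --twist '[[0,0,-0.05],[0,0,-0.07],[0,0,-0.07],[0,0,-0.07],[0,0,-0.07]]' --grip '[0,0,0,0,0]'

```text
time: 16.3
ee_pos: [0.5184, 0.2612, 0.1416]
tcp_rot: [-180.0, 0.1, -134.4]
wrist_force: [0.7, -0.8, 9.0]
opening: 0.0126
grasp_force: 64.5
```

Request:
move_arm --offset '[[0,0,0],[0,0,0],[0,0,0],[0,0,0],[0,0,0]]' --twist '[[0,0,-0.07],[0,0,-0.07],[0,0,-0.07],[0,0,-0.07],[0,0,-0.07]]' --grip '[0,0,0,0,0]'

```text
time: 16.8
ee_pos: [0.5184, 0.2612, 0.1416]
tcp_rot: [-179.9, 0.0, -114.3]
wrist_force: [0.3, -0.7, 7.9]
opening: 0.0131
grasp_force: 64.4
```

```bash
python3 - <<'E'
from h import *
o=bot.get_obs();print(o['tcp_rot'],o['q'],o['wrist_force'],o['torque'])
E
```

```text
[-1.79940261e+02  4.84910365e-02 -1.14342385e+02] [ 2.67475951e+01  8.29425840e+00  1.36219955e+00  8.29926867e+01
 -1.60277189e-02 -3.89100056e+01] [ 0.28363595 -0.65174881  7.92746539] [-0.10902679 -0.05399386  0.00132078]
```

Request:
move_arm --offset '[[0,0,0],[0,0,0],[0,0,0],[0,0,0],[0,0,0]]' --twist '[[0,0,-0.07],[0,0,-0.07],[0,0,-0.07],[0,0,-0.06],[0,0,-0.05]]' --grip '[0,0,0,0,0]'

```text
time: 17.3
ee_pos: [0.5185, 0.2612, 0.1416]
tcp_rot: [-179.9, 0.0, -96.0]
wrist_force: [-0.1, -0.1, 8.4]
opening: 0.0128
grasp_force: 64.4
```

Request:
move_arm --offset '[[0,0,0],[0,0,0]]' --twist '[[0,0,0],[0,0,0]]' --grip '[0,0]'

```text
time: 17.5
ee_pos: [0.5184, 0.2612, 0.1416]
tcp_rot: [-179.9, 0.0, -96.2]
wrist_force: [0.7, -0.5, 7.9]
opening: 0.0127
grasp_force: 64.4
```

```bash
python3 - <<'E'
from h import *
o=bot.get_obs();print(o['tcp_rot'],o['wrist_force'],o['torque'])
p=cam('wrist');save(p,'w4.png')
E
```

```text
[-1.79925610e+02  2.88058764e-02 -9.61625715e+01] [ 0.70228965 -0.53828865  7.88202665] [-0.09431144 -0.05420833  0.04927123]
```

View pics/w4.png

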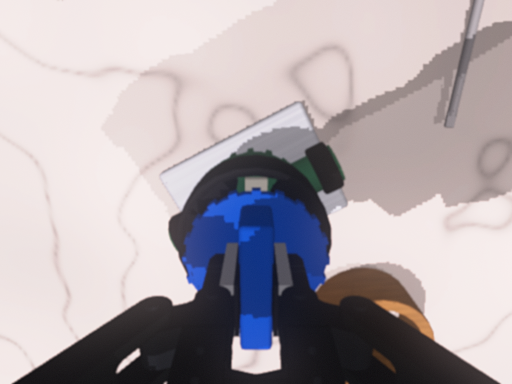

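The bar at (256,270) turned with the gripper, and the filter base and pipes now sit about 62° off. I'll let the cap up slowly, watching the force.

Request:
move_arm --offset '[[0,0,-0.1],[0,0,-0.15],[0,0,-0.15],[0,0,-0.1],[0,0,0]]' --twist '[[0,0,0],[0,0,0],[0,0,0],[0,0,0],[0,0,0]]' --grip '[0,0,0,0,0]'

```text
time: 18.05
ee_pos: [0.5184, 0.2612, 0.1463]
tcp_rot: [-179.9, 0.0, -96.2]
wrist_force: [0.5, 1.0, 6.2]
opening: 0.0125
grasp_force: 64.1
```

Request:
move_arm --offset '[[0,0,-0.1],[0,0,-0.1],[0,0,-0.1],[0,0,-0.1],[0,0,0]]' --twist '[[0,0,0],[0,0,0],[0,0,0],[0,0,0],[0,0,0]]' --grip '[0,0,0,0,0]'

```text
time: 18.55
ee_pos: [0.5183, 0.2612, 0.1501]
tcp_rot: [-180.0, 0.0, -96.2]
wrist_force: [2.3, 0.6, 4.6]
opening: 0.013
grasp_force: 63.8
```

Request:
move_arm --offset '[[0,0,-0.05],[0,0,-0.05],[0,0,0]]' --twist '[[0,0,0],[0,0,0],[0,0,0]]' --grip '[0,0,0]'

```text
time: 18.85
ee_pos: [0.5182, 0.2612, 0.151]
tcp_rot: [-180.0, 0.0, -96.2]
wrist_force: [3.1, -0.2, 4.2]
opening: 0.0127
grasp_force: 63.8
```

Request:
move_arm --offset '[[0,-0.03,0],[0,0,-0.05],[0,0,-0.05],[0,0,0]]' --twist '[[0,0,0],[0,0,0],[0,0,0],[0,0,0]]' --grip '[0,0,0,0]'

```text
time: 19.25
ee_pos: [0.5183, 0.2611, 0.1519]
tcp_rot: [180.0, -0.0, -96.2]
wrist_force: [3.2, 0.1, 4.2]
opening: 0.0127
grasp_force: 63.7
```

```bash
python3 - <<'E'
from h import *
o=bot.get_obs();print(o['ee_pos'],o['tcp_rot'],o['wrist_force'],o['torque'])
E
```

```text
[0.51830951 0.26114744 0.1518965 ] [ 1.79992353e+02 -1.79732290e-03 -9.61613601e+01] [3.15795123 0.13676526 4.18045058] [ 0.09478885 -0.52549715 -0.04563356]
```

Request:
move_arm --offset '[[0,-0.06,0],[0,0,0],[0,0,0]]' --twist '[[0,0,0],[0,0,0],[0,0,0]]' --grip '[0,0,0]'

```text
time: 19.55
ee_pos: [0.5186, 0.2611, 0.1517]
tcp_rot: [179.9, -0.0, -96.2]
wrist_force: [-0.9, 0.9, 4.4]
opening: 0.0127
grasp_force: 63.7
```

Request:
move_arm --offset '[[0,0,-0.05],[0,0,-0.05],[0,0,0],[0,0,0]]' --twist '[[0,0,0],[0,0,0],[0,0,0],[0,0,0]]' --grip '[0,0,0,0]'

```text
time: 19.95
ee_pos: [0.5187, 0.2611, 0.1528]
tcp_rot: [180.0, -0.0, -96.2]
wrist_force: [-3.4, 0.6, 5.0]
opening: 0.013
grasp_force: 63.7
```

Request:
move_arm --offset '[[0,0.04,0],[0,0,-0.05],[0,0,-0.05],[0,0,0],[0,0,0]]' --twist '[[0,0,0],[0,0,0],[0,0,0],[0,0,0],[0,0,0]]' --grip '[0,0,0,0,0]'

```text
time: 20.45
ee_pos: [0.5186, 0.2611, 0.1539]
tcp_rot: [-180.0, -0.0, -96.2]
wrist_force: [-0.8, 1.3, 3.2]
opening: 0.0126
grasp_force: 63.7
```

Request:
move_arm --offset '[[0,0,-0.05],[0,0,-0.05],[0,0,-0.05],[0,0,0],[0,0,0]]' --twist '[[0,0,0],[0,0,0],[0,0,0],[0,0,0],[0,0,0]]' --grip '[0,0,0,0,0]'

```text
time: 20.95
ee_pos: [0.5185, 0.261, 0.155]
tcp_rot: [180.0, -0.0, -96.2]
wrist_force: [0.4, -0.6, -1.4]
opening: 0.0128
grasp_force: 63.0
```

Spring load is gone and only the cap's weight is left. I'll lift it straight up.

Request:
move_arm --offset '[[0,0,-0.2],[0,0,-0.2],[0,0,-0.2],[0,0,-0.2],[0,0,-0.2]]' --twist '[[0,0,0],[0,0,0],[0,0,0],[0,0,0],[0,0,0]]' --grip '[0,0,0,0,0]'

```text
time: 21.45
ee_pos: [0.5186, 0.2611, 0.1657]
tcp_rot: [-180.0, 0.0, -96.2]
wrist_force: [-0.9, 0.7, -1.0]
opening: 0.0125
grasp_force: 63.0
```

Request:
move_arm --offset '[[0,0,-0.4],[0,0,-1],[0,0,-2],[0,0,-3],[0,0,-3]]' --twist '[[0,0,0],[0,0,0],[0,0,0],[0,0,0],[0,0,0]]' --grip '[0,0,0,0,0]'

```text
time: 21.95
ee_pos: [0.5183, 0.261, 0.261]
tcp_rot: [180.0, -0.0, -96.2]
wrist_force: [0.8, 0.7, -1.8]
opening: 0.0126
grasp_force: 63.0
```

Request:
move_arm --offset '[[0,0,-2],[0,0,0],[0,0,0]]' --twist '[[0,0,0],[0,0,0],[0,0,0]]' --grip '[0,0,0]'

```text
time: 22.25
ee_pos: [0.5187, 0.2612, 0.2794]
tcp_rot: [-180.0, 0.0, -96.2]
wrist_force: [0.5, 0.3, -1.9]
opening: 0.0131
grasp_force: 63.1
```

```bash
python3 - <<'E'
from h import *
o=bot.get_obs();print(o['ee_pos'],o['tcp_rot'],o['wrist_force'],o['q'])
p=cam('wrist');save(p,'w5.png')
a=p['color']
p=cam('top');b=p['color']
cv2.imwrite('pics/m5.png',np.hstack([cv2.resize(a,(400,300)),cv2.resize(b[100:300,100:366],(400,300))])[:,:,::-1])
for n in ['top','scene']:
    if n=='scene': p=cam('scene')
    hsv=cv2.cvtColor(p['color'],cv2.COLOR_RGB2HSV)
    m=((hsv[...,0]>22)&(hsv[...,0]<35)&(hsv[...,1]>150)).astype(np.uint8)
    k,l,s,c=cv2.connectedComponentsWithStats(m)
    for i in range(1,k):
        if s[i,4]>1000:
            g=atz(p,c[i],.004)
            if abs(g[0]-.49)<.05 and abs(g[1]+.25)<.05:
                pts=np.argwhere(l==i)[:,::-1]
                W=np.array([atz(p,x,.024)[:2] for x in cv2.convexHull(pts.astype(np.int32))[:,0].astype(float)])
                print(n,g,cv2.minAreaRect((W*1000).astype(np.float32)))
E
```

```text
[0.51872671 0.26120331 0.27937398] [-1.79973639e+02  1.78488649e-02 -9.61648851e+01] [ 0.50249711  0.28579177 -1.86529555] [ 2.67271013e+01  9.99484293e+00  1.85583361e+01  9.85316653e+01
  6.72276234e-04 -5.71080093e+01]
top [ 0.49285112 -0.2485616   0.004     ] ((492.7723388671875, -245.29373168945312), (168.4196319580078, 169.94921875), 70.35414123535156)
scene [ 0.4874946  -0.24959079  0.004     ] ((499.3379821777344, -247.5339813232422), (169.3421630859375, 185.927490234375), 70.30464935302734)
```

View pics/m5.png

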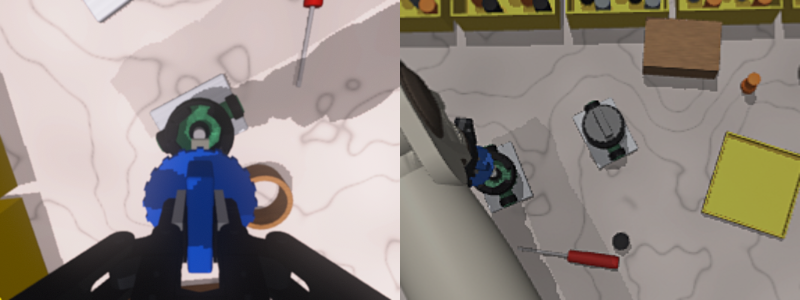

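The cap is held at (200,215) in the wrist view and the open mouth is visible at (200,130). The tray centre is about (0.493, -0.247), so I'll carry the cap there.

Request:
move_arm --offset '[[2,-0.2,0],[3.5,-0.2,0],[4,-0.2,0],[4,-0.2,0],[4,-0.2,0]]' --twist '[[0,0,0],[0,0,0],[0,0,0],[0,0,0],[0,0,0]]' --grip '[0,0,0,0,0]'

```text
time: 22.9
ee_pos: [0.509, 0.0846, 0.2783]
tcp_rot: [179.9, -0.0, -96.1]
wrist_force: [-0.5, 0.3, -0.6]
opening: 0.0127
grasp_force: 63.1
```

Request:
move_arm --offset '[[4,-0.2,0],[4,-0.2,0],[4,-0.2,0],[4,-0.2,0],[4,-0.2,0]]' --twist '[[0,0,0],[0,0,0],[0,0,0],[0,0,0],[0,0,0]]' --grip '[0,0,0,0,0]'

```text
time: 23.4
ee_pos: [0.4975, -0.1154, 0.2785]
tcp_rot: [179.9, 0.0, -96.2]
wrist_force: [0.9, -0.2, -1.4]
opening: 0.0129
grasp_force: 63.1
```

Request:
move_arm --offset '[[4,-0.2,0],[4,-0.2,0],[3,-0.2,0],[1.5,-0.2,0],[0.8,0,0]]' --twist '[[0,0,0],[0,0,0],[0,0,0],[0,0,0],[0,0,0]]' --grip '[0,0,0,0,0]'

```text
time: 23.9
ee_pos: [0.4916, -0.2479, 0.2784]
tcp_rot: [179.9, 0.0, -96.2]
wrist_force: [-1.1, 1.4, -0.2]
opening: 0.0126
grasp_force: 63.1
```

Request:
move_arm --offset '[[0,0,0],[0,0,0]]' --twist '[[0,0,0],[0,0,0]]' --grip '[0,0]'

```text
time: 24.1
ee_pos: [0.492, -0.246, 0.2793]
tcp_rot: [180.0, 0.0, -96.1]
wrist_force: [-0.3, 0.8, -1.7]
opening: 0.0129
grasp_force: 63.1
```

```bash
python3 - <<'E'
from h import *
o=bot.get_obs();print(o['ee_pos'],o['tcp_rot'],o['wrist_force'],o['q'])
p=cam('scene');save(p,'s6.png')
for r in finder.pinpoint(p,'cap_foot')[:1]+finder.pinpoint(p,'tray')[:1]: print(r)
E
```

```text
[ 0.49196827 -0.24603913  0.27928407] [ 1.79985016e+02  2.42736026e-02 -9.61248955e+01] [-0.28043289  0.81035949 -1.6691974 ] [-2.65785457e+01  5.68606615e+00  1.37535787e+01  9.80900343e+01
  1.75071378e-02 -1.10453657e+02]
{'position': [142.5, 164.4], 'p': 0.94}
```

View pics/s6.png

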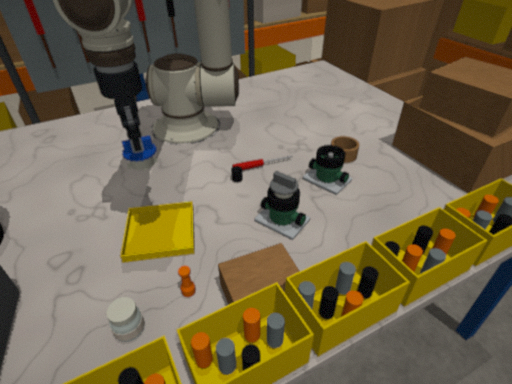

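The cap at (140,150) hangs over the tray, with nothing else moved. I'll lower it and feel for the floor.

Request:
move_arm --offset '[[0,0,2],[0,0,4],[0,0,4],[0,0,4],[0,0,3]]' --twist '[[0,0,0],[0,0,0],[0,0,0],[0,0,0],[0,0,0]]' --grip '[0,0,0,0,0]'

```text
time: 24.75
ee_pos: [0.4913, -0.2458, 0.107]
tcp_rot: [179.9, 0.0, -96.1]
wrist_force: [-0.1, -1.2, -0.7]
opening: 0.013
grasp_force: 63.1
```

Request:
move_arm --offset '[[0,0,2],[0,0,1],[0,0,0.6],[0,0,0.2],[0,0,0]]' --twist '[[0,0,0],[0,0,0],[0,0,0],[0,0,0],[0,0,0]]' --grip '[0,0,0,0,0]'

```text
time: 25.25
ee_pos: [0.4923, -0.247, 0.0722]
tcp_rot: [-179.9, -0.0, -96.2]
wrist_force: [-0.2, 0.2, -1.0]
opening: 0.0126
grasp_force: 63.1
```

Request:
move_arm --offset '[[0,0,0.1],[0,0,0],[0,0,0]]' --twist '[[0,0,0],[0,0,0],[0,0,0]]' --grip '[0,0,0]'

```text
time: 25.55
ee_pos: [0.492, -0.2471, 0.0708]
tcp_rot: [-180.0, -0.0, -96.2]
wrist_force: [-0.4, 0.3, -1.1]
opening: 0.0126
grasp_force: 63.1
```

Request:
move_arm --offset '[[0,0,0.1],[0,0,0],[0,0,0]]' --twist '[[0,0,0],[0,0,0],[0,0,0]]' --grip '[0,0,0]'

```text
time: 25.85
ee_pos: [0.4918, -0.247, 0.0694]
tcp_rot: [180.0, 0.0, -96.2]
wrist_force: [0.8, 0.1, -1.2]
opening: 0.013
grasp_force: 63.1
```

Request:
move_arm --offset '[[0,0,0.15],[0,0,0.1],[0,0,0],[0,0,0]]' --twist '[[0,0,0],[0,0,0],[0,0,0],[0,0,0]]' --grip '[0,0,0,0]'

```text
time: 26.25
ee_pos: [0.4918, -0.2469, 0.0668]
tcp_rot: [180.0, 0.0, -96.2]
wrist_force: [-0.2, 0.4, -0.5]
opening: 0.0127
grasp_force: 63.1
```

Request:
move_arm --offset '[[0,0,0.1],[0,0,0],[0,0,0]]' --twist '[[0,0,0],[0,0,0],[0,0,0]]' --grip '[0,0,0]'

```text
time: 26.55
ee_pos: [0.4918, -0.247, 0.0659]
tcp_rot: [180.0, 0.0, -96.2]
wrist_force: [0.6, 0.6, -1.3]
opening: 0.0129
grasp_force: 63.1
```

Request:
move_arm --offset '[[0,0,0.06],[0,0,0],[0,0,0]]' --twist '[[0,0,0],[0,0,0],[0,0,0]]' --grip '[0,0,0]'

```text
time: 26.85
ee_pos: [0.4918, -0.247, 0.0653]
tcp_rot: [180.0, -0.0, -96.2]
wrist_force: [0.0, -0.1, -0.8]
opening: 0.0126
grasp_force: 63.1
```

Request:
move_arm --offset '[[0,0,0.05],[0,0,0],[0,0,0]]' --twist '[[0,0,0],[0,0,0],[0,0,0]]' --grip '[0,0,0]'

```text
time: 27.15
ee_pos: [0.4918, -0.2469, 0.0648]
tcp_rot: [180.0, 0.0, -96.2]
wrist_force: [-0.2, -0.6, -1.0]
opening: 0.0123
grasp_force: 63.1
```

Request:
move_arm --offset '[[0,0,0.05],[0,0,0],[0,0,0]]' --twist '[[0,0,0],[0,0,0],[0,0,0]]' --grip '[0,0,0]'

```text
time: 27.45
ee_pos: [0.4919, -0.247, 0.0647]
tcp_rot: [-180.0, -0.0, -96.2]
wrist_force: [-2.3, -0.1, 4.9]
opening: 0.0127
grasp_force: 63.7
```

Request:
move_arm --offset '[[0,0,0],[0,0,0],[0,0,0],[0,0,0],[0,0,0]]' --twist '[[0,0,0],[0,0,0],[0,0,0],[0,0,0],[0,0,0]]' --grip '[0.2,0.25,0.35,0.45,0.5]' --force 20

```text
time: 27.95
ee_pos: [0.4919, -0.247, 0.0642]
tcp_rot: [180.0, 0.0, -96.2]
wrist_force: [0.8, 0.6, 0.8]
opening: 0.0425
grasp_force: 0.0
```

Request:
move_arm --offset '[[0,0,0],[0,0,-0.5],[0,0,-1],[0,0,-2],[0,0,-3]]' --twist '[[0,0,0],[0,0,0],[0,0,0],[0,0,0],[0,0,0]]' --grip '[0.6,0.6,0.6,0.6,0.6]'

```text
time: 28.45
ee_pos: [0.4912, -0.2466, 0.1295]
tcp_rot: [179.9, 0.0, -96.2]
wrist_force: [0.0, 0.2, 0.4]
opening: 0.0512
grasp_force: 0.0
```

Request:
move_arm --offset '[[0,0,-3],[0,0,-4],[0,0,-4],[0,0,-2],[0,0,0]]' --twist '[[0,0,0],[0,0,0],[0,0,0],[0,0,0],[0,0,0]]' --grip '[0.6,0.6,0.6,0.6,0.6]'

```text
time: 28.95
ee_pos: [0.4927, -0.2474, 0.2638]
tcp_rot: [-179.7, -0.1, -96.2]
wrist_force: [0.3, 0.1, 0.7]
opening: 0.0511
grasp_force: 0.0
```

```bash
python3 - <<'E'
from h import *
p=cam('wrist');P=blue(p);zt=np.percentile(P[:,2],99)
T=P[P[:,2]>zt-.004];print(zt,cv2.minAreaRect((T[:,:2]*1000).astype(np.float32)))
a=p['color'];b=cam('scene')['color'];c=cam('top')['color']
cv2.imwrite('pics/m7.png',np.vstack([np.hstack([cv2.resize(a,(400,300)),cv2.resize(b[130:330,90:356],(400,300))]),np.hstack([cv2.resize(c,(400,300)),np.zeros((300,400,3),np.uint8)])])[:,:,::-1])
E
```

```text
0.06660087460507515 ((491.41046142578125, -246.5403289794922), (56.34459686279297, 13.331586837768555), 83.48556518554688)
```

View pics/m7.png

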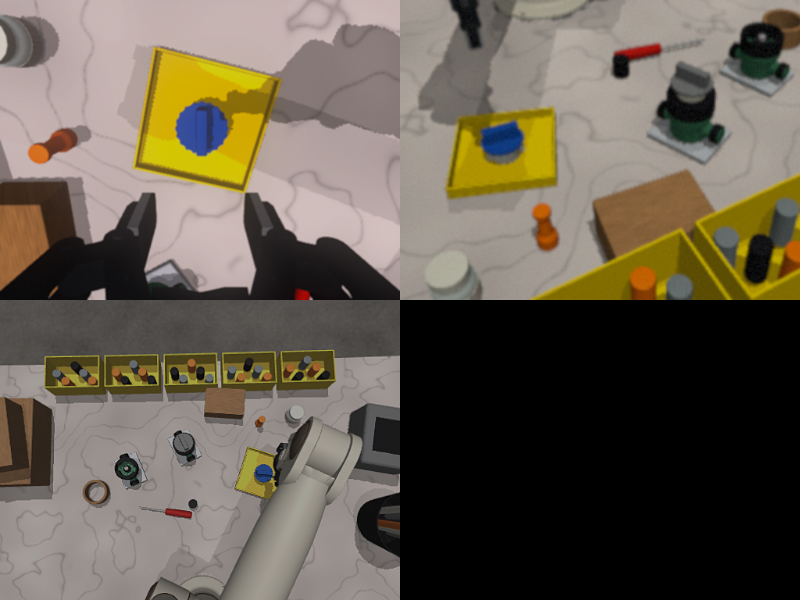

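The cap stands upright in the tray (wrist view (203,128)) with its bar top at z = 0.067 m. The filter is open and everything else is where it was.

```bash
python3 -c "
from workcell import bot
print(bot.job_done())"
```

```text
the job is handed in; nothing more can be done
None
```

I pressed the blue cap past its catch (readings peaked at about 11 N), twisted it about 62° anticlockwise, lifted it off and set it upright in the yellow tray without disturbing anything else; the job is handed in at about 29 s.

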